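# Make up the morning and night kits beside the bunk

## Task

Make up two bedside kits. The dark brown wooden tray is the morning kit: put the shoehorn in its long pocket, the egg cup upright in its round pocket and the red-lidded pill case, lids up, in its small oblong pocket; the blue tray is the night kit: stand the phone stand upright in its large pocket and the green-lidded pill case, lids up, in its small one. Set each thing down flat on its pocket's floor rather than dropping it, and leave the yellow-lidded pill case and the glass tumbler standing where they are.

Things in the scene. Friction and masses are not known exactly. Their poses are not given: they have to be found in the camera images.
- morning_tray: Dark brown wooden tray, fixed, 184 x 150 x 10 mm (x, y, z). Origin: centre of its underside. Pockets 6 mm deep (floor at z 4 mm), cork-lined: long one at x 0, y +40 mm, 166 x 54 mm (x, y), for the shoehorn; round one at x -44, y -30 mm, 70 mm across, for the egg cup; oblong one at x +44, y -30 mm, 72 x 50 mm, for the red-lidded case.
- night_tray: Blue plastic tray, fixed, 184 x 94 x 10 mm (x, y, z). Origin: centre of its underside. Pockets 6 mm deep (floor at z 4 mm), grey-lined: large one at x -43, y 0 mm, 84 x 74 mm (x, y), for the phone stand; small one at x +48, y 0 mm, 72 x 50 mm, for the green-lidded case.
- red_case: Small clear plastic pill case with two red flip lids on top (they stay shut), 48 x 28 x 26 mm (x, y, z), loose, 40 g. Origin: centre of its underside; x along its length, z up. Plain grasp: across its 28 mm width, fingertips 10 mm above its underside. Goes in the wooden tray.
- green_case: Small clear plastic pill case with two green flip lids on top (they stay shut), 48 x 28 x 26 mm (x, y, z), loose, 40 g. Origin: centre of its underside; x along its length, z up. Plain grasp: across its 28 mm width, fingertips 10 mm above its underside. Goes in the blue tray.
- yellow_case: Small clear plastic pill case with two yellow flip lids on top (they stay shut), 48 x 28 x 26 mm (x, y, z), loose, 40 g. Origin: centre of its underside; x along its length, z up. Plain grasp: across its 28 mm width, fingertips 10 mm above its underside. A spare: stays where it is.
- egg_cup: White ceramic egg cup, loose, upright, 62 mm tall, 80 g: foot 44 mm across, narrow stem, bowl 49 mm across from 38 mm up to the rim, hollow upward. Origin: centre of its underside, z up; round about z. Plain grasp: across the outside of the bowl, fingertips 30 to 35 mm above its underside.
- phone_stand: Black plastic phone stand, loose, 110 g. Base 60 x 50 x 7 mm (x, y, z), lip on its -x edge; back plate 50 mm wide (y), 6 mm thick, up to 81 mm, leaning 17 deg to +x (middle at x +10 mm at 60 mm up). Origin: centre of its underside, z up. Plain grasp: across the back plate's 50 mm width, 60 mm up (fingertips at 42 mm). Either way round in its pocket is right.
- shoehorn: Short aluminium shoehorn lying flat, loose, 150 mm long (x), 70 g. Middle (x -35 to +25 mm): channel open upward, 24 mm wide (y), 18 mm high, upright sides. Flared blade to +x, 38 mm wide, 12 mm high; flat handle tongue to -x. Origin: centre of its underside, z up. Plain grasp: across the channel at the origin, fingertips 9 mm up. Either way round in its pocket is right.
- tumbler: Green glass tumbler, loose, upright, 62 mm across, 78 mm tall; stays where it is. Origin: centre of its underside. Other objects stand only at the back (x above 0.8 m, a crate 0.17 m high) and at the sides (|y| above 0.5 m).

How it is judged:
By the outcome, as a careful person would: the job done as asked, in the order asked, and still so for the second after the job is handed in, with the robot touching nothing.
It also fails if it takes over 128 s, if anything falls off the work surface, if the arm or the gripper's body presses on something with over 40 N, if the wrist force passes 120 N, or if a joint passes its speed limit or range.

## Robot

A 6-joint arm with a two-finger parallel gripper is mounted at the origin on the work surface. World frame = base frame: x ahead of the robot, y to its left, z up, the work surface at z = 0. Lengths are in m, angles in rad, forces in N, time in s.
With the tool pointing down it reaches from about 0.35 to 0.775 m from the base axis. Payload 5.5 kg.
Tool frame: the origin (TCP) lies midway between the tips of the shut fingers; the grasp point (between the pads) lies 19 mm behind it; z points along the fingers, y is the direction in which the jaws open and shut (so a half turn about z gives the same grasp; the last joint's range is limited). The gripper opens to 85 mm and grips with 20 to 120 N. Pads are 22 mm wide; open, the fingers measure 114 mm over their backs; the gripper's body (76 mm by 85 mm) begins 54 mm behind the grasp point. The pads swing forward as they close: fully open they stand 13 mm farther back than shut.
Start: joints at [-1.368, 0.313, 0.046, 1.304, 0, 1.431], TCP at [0.193, -0.542, 0.206] pointing down, gripper open.
Joint ranges: [-2.76, 2.76], [-0.86, 1.69], [-1.03, 1.26], [-2.2, 2.34], [-1.47, 1.5], [-3.14, 3.14]. Speed limits (rad/s): [2.57, 2.57, 3.14, 3.14, 3.14, 3.14].

## Interface

Orientations are given as a unit quaternion [x, y, z, w].
In Python, from bench import ctrl gives the robot as it stands. Calls block until the motion is done:
- ctrl.reach(position, orientation): joint-space move of the TCP to a pose.
- ctrl.move_linear(position, frame=None, max_speed=0.15, force_limit=None): straight line of the TCP; frame=None keeps the orientation; max_speed is the mean speed in m/s. With force_limit (N) it stops when the force on the tool has changed by that much, and returns True; else False.
- ctrl.set_joints(angles): joint-space move.
- ctrl.grip(opening): finger opening in m; the grip force is fixed at half the most; returns when the fingers have stopped.
- ctrl.sleep(seconds).
- ctrl.inverse_kinematics(position, orientation): joint angles nearest the present ones, or None.
- ctrl.sense(): the state.
- ctrl.camera(name): name is "side" or "top"; returns a dict with "image" (480x640x3 uint8, red, green, blue), "range_z" (480x640 float32, m along the optical axis (not along the pixel's ray), 0 where there is no reading), "mtx" (3x3 intrinsics, pixels), "dist_coeffs" ([k1, k2, p1, p2, k3] as OpenCV has them; the pictures are not rectified), "R" (3x3) and "t" (3): a world point X has camera coordinates R X + t. Camera axes: x right, y down, z forward; pixel columns grow to the right and rows downward; lengths in m; the calibration is good to about 2 mm. A picture is of the moment at which its call begins.
A pose or a line that the arm cannot do raises ctrl.PlanningError and nothing moves.
- ctrl.finish_job(): hands the job in, once; it reports no verdict.
The state is a dict: "clock": time; "qpos": joint angles; "qd": joint speeds; "effort": joint torques, N m; "tool_pos": TCP position; "eef_rot": TCP orientation; "ft_force": force on the tool from outside, world axes, zero at the start; "wrist_torque": the same for the moment, N m; "finger_gap": finger opening in m.
Only numpy, scipy, OpenCV 4.12 (cv2) and the standard library are available. Lean on these libraries where they do the work, as an engineer would, in place of code of your own. Each camera call takes 0.05 s, during which the arm holds its last target.

## Working session

There is one attempt and no reset: what is moved stays moved. The work goes in short steps, each a Python script; the robot and the scene stay as the last script left them, time stands still between calls to the robot, and variables do not carry over. Pictures are saved under pics/ and viewed, and the job is handed in when it is done.

```bash
ls; mkdir -p pics; python3 - <<'E'
from bench import ctrl
import cv2,numpy as np
s=ctrl.sense(); print(s)
for n in("top","side"):
    c=ctrl.camera(n); cv2.imwrite(f"pics/{n}0.png",c["image"][:,:,::-1]); np.savez(f"{n}0.npz",**c)
    print(n,c["mtx"],c["dist_coeffs"],c["R"],c["t"], -c["R"].T@c["t"], (c["range_z"]>0).mean())
E
```

```text
pics
{'clock': 0.0, 'qpos': array([-1.36759069e+00,  3.13974146e-01,  4.49680017e-02,  1.30358018e+00,
       -3.64719268e-06,  1.43117347e+00]), 'qd': array([-1.10023377e-03, -1.07147654e-03, -4.12184792e-05,  1.54111759e-03,
       -8.98059617e-04,  6.23860038e-04]), 'effort': array([ 1.13254082e-03, -4.80625749e+01,  2.98535174e+01,  1.92655879e-02,
       -3.22753122e-04, -3.48161819e-06]), 'tool_pos': array([ 0.19315234, -0.54100061,  0.20501935]), 'eef_rot': array([ 9.85344121e-01,  1.70575970e-01, -3.02711458e-05, -8.94488833e-04]), 'ft_force': array([-0.52657606, -0.0926195 , -0.18130751]), 'wrist_torque': array([-0.01544337,  0.01314411,  0.04452161]), 'finger_gap': 0.08507430592361735}
top [[542.55693602   0.         324.31151756]
 [  0.         542.55693602 237.52131468]
 [  0.           0.           1.        ]] [0.02529249 0.         0.         0.         0.        ] [[ 0.00972878 -0.9999123   0.00898611]
 [-0.99138442 -0.01081893 -0.13053688]
 [ 0.13062265 -0.00763873 -0.99140273]] [-0.00420478  0.56424263  1.07813284] [0.41859369 0.01013565 1.14255609] 0.996318359375
side [[479.51727841   0.         319.8011392 ]
 [  0.         479.51727841 235.79744339]
 [  0.           0.           1.        ]] [-0.0978022  0.         0.         0.         0.       ] [[-9.99882244e-01  7.44925573e-04 -1.53278524e-02]
 [ 1.15446768e-02  6.94563449e-01 -7.19338819e-01]
 [ 1.01103122e-02 -7.19431067e-01 -6.94490260e-01]] [0.54771456 0.02255415 0.81871884] [0.53911218 0.57293847 0.59321163] 0.9959342447916667
```

View pics/top0.png

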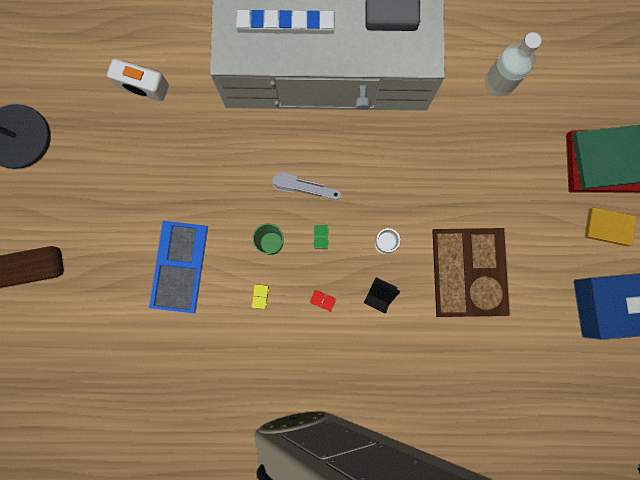

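View pics/side0.png

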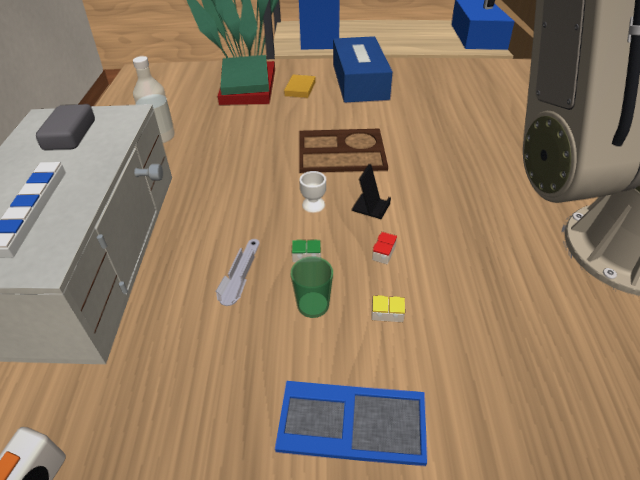

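The top view shows the shoehorn at (307,187), tumbler (268,239), green case (321,237), egg cup (387,240), yellow case (260,297), red case (323,300), phone stand (381,295), wooden tray (471,272) and blue tray (179,267). Next I'll measure their positions from both views.

```bash
cat > h.py <<'E'
import numpy as np,cv2
def ray(c,uv):
    p=cv2.undistortPoints(np.asarray(uv,float).reshape(-1,1,2),c["mtx"],c["dist_coeffs"]).reshape(-1,2)
    return np.c_[p,np.ones(len(p))]
def onplane(c,uv,z):
    d=ray(c,uv)@c["R"]; o=-c["R"].T@c["t"]
    return o+d*((z-o[2])/d[:,2])[:,None]
def cloud(c):
    v,u=np.mgrid[0:480,0:640]; uv=np.c_[u.ravel(),v.ravel()]
    r=ray(c,uv)*c["range_z"].reshape(-1,1)
    return ((r-c["t"])@c["R"]).reshape(480,640,3)
def hsv(c): return cv2.cvtColor(c["image"],cv2.COLOR_RGB2HSV)
def blob(m,box=None,n=1):
    m=m.astype(np.uint8)
    if box is not None:
        k=np.zeros_like(m); x0,y0,x1,y1=box; k[y0:y1,x0:x1]=1; m=m*k
    cs,_=cv2.findContours(m,cv2.RETR_EXTERNAL,cv2.CHAIN_APPROX_NONE)
    return sorted(cs,key=cv2.contourArea)[::-1][:n]
def rect(P): # long-axis angle
    (cx,cy),(w,h),a=cv2.minAreaRect((P[:,:2]*1000).astype(np.float32))
    if w<h: w,h,a=h,w,a+90
    a=(a+90)%180-90
    return np.round([cx,cy,w,h,a],1)
E
python3 - <<'E'
from h import *
for n in("top","side"):
    c=dict(np.load(f"{n}0.npz")); H=hsv(c); h,s,v=H[...,0],H[...,1],H[...,2]; W=cloud(c); X,Y,Z=W[...,0],W[...,1],W[...,2]
    wk=(X>0.3)&(X<0.72)&(abs(Y)<0.4)
    tbl=wk&(Z<0.004); print(n,"table z",np.median(Z[tbl]),Z[tbl].std())
    def show(name,m,z):
        for b in blob(m):
            P=onplane(c,b,z); Zm=np.zeros(Z.shape,np.uint8);cv2.drawContours(Zm,[b],-1,1,-1)
            print(name,rect(P),"area",cv2.contourArea(b),"Zmax",np.percentile(Z[Zm>0],[50,95]).round(4),"px",b.reshape(-1,2).mean(0).round())
    sat=(s>150)&(v>90)&wk
    show("red",sat&((h<6)|(h>174)),.026)
    show("yel",sat&(h>24)&(h<35),.026)
    show("grn",(s>190)&(v>90)&wk&(h>50)&(h<75),.026)
    blue=(s>150)&(h>100)&(h<125)&wk&(Z<.03)
    show("blue",blue,.010)
    show("brown",(v<110)&wk&(Z<.03)&(Y<-.15)&(s>80),.010)
    show("shoe",wk&(s<60)&(Z<.03)&(X>.5)&(v>100),.006)
    show("cup",wk&(s<60)&(v>140)&(Y<-.05)&(X<.56),.062)
    show("stand",wk&(v<50)&(Y<-.03)&(Y>-.17)&(X<.5),.0)
    show("above",wk&(Z>.03),.0)
E
```

```text
top table z 0.0008357727729116915 0.001881736057434739
red [437.    3.8  46.8  29.3  66.6] area 286.0 Zmax [0.0268 0.0308] px [322. 300.]
yel [443.3 131.8  46.8  29.5  -5.6] area 259.5 Zmax [0.0271 0.0305] px [259. 296.]
grn [589.7  21.1   0.    0.    0. ] area 0.0 Zmax [0.029 0.029] px [315. 226.]
blue [504.6 305.  183.1  93.8  -6. ] area 3845.5 Zmax [0.0075 0.0137] px [178. 267.]
brown [ 499.4 -303.9  183.9  152.1    1.6] area 6243.0 Zmax [0.0071 0.0132] px [470. 272.]
shoe [677.8  40.9 149.5  41.3  76.4] area 751.0 Zmax [0.0045 0.0174] px [305. 186.]
cup [ 545.2 -123.3   50.4   28.3  -89.4] area 189.0 Zmax [0.0356 0.0649] px [385. 246.]
stand [ 447.9 -120.    59.1   57.1  -25.9] area 666.0 Zmax [0.0216 0.0812] px [381. 295.]
above [566.5 121.1  65.5  65.2  77.2] area 729.0 Zmax [0.0278 0.0804] px [268. 238.]
side table z 0.0009671495047836402 0.001128295169355754
red [439.4   3.9  49.7  29.6  66.5] area 323.0 Zmax [0.0271 0.0286] px [384. 243.]
yel [458.1 131.3  31.1  21.   84.4] area 198.0 Zmax [0.0269 0.0284] px [380. 304.]
blue [506.9 306.1 183.2  97.   -6.2] area 10256.0 Zmax [0.0064 0.012 ] px [353. 423.]
brown [ 500.9 -300.5  183.2  161.6    1.6] area 2289.0 Zmax [0.009  0.0121] px [342. 154.]
shoe [554.5 299.   71.1  47.3  -5.7] area 1605.0 Zmax [0.0051 0.0068] px [315. 420.]
cup [ 548.  -113.    76.3   22.   -89.4] area 266.0 Zmax [0.0532 0.0641] px [318. 184.]
stand [ 440.1 -170.8  163.1   65.9   78.5] area 901.5 Zmax [0.0203 0.0789] px [371. 195.]
above [562.9  62.3 109.   69.8  88.9] area 1720.0 Zmax [0.059  0.0792] px [312. 281.]
```

```bash
python3 - <<'E'
from h import *
t=dict(np.load("top0.npz"));s=dict(np.load("side0.npz"))
a=cv2.resize(t["image"][160:330,235:415,::-1],None,fx=4,fy=4,interpolation=cv2.INTER_NEAREST)[:600]
cv2.imwrite("pics/topz.png",cv2.resize(t["image"][170:320,240:410,::-1],None,fx=4,fy=4,interpolation=cv2.INTER_CUBIC))
cv2.imwrite("pics/sidez.png",cv2.resize(s["image"][155:335,205:415,::-1],None,fx=3.3,fy=3.3,interpolation=cv2.INTER_CUBIC))
E
```

```text
(no output)
```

View pics/topz.png

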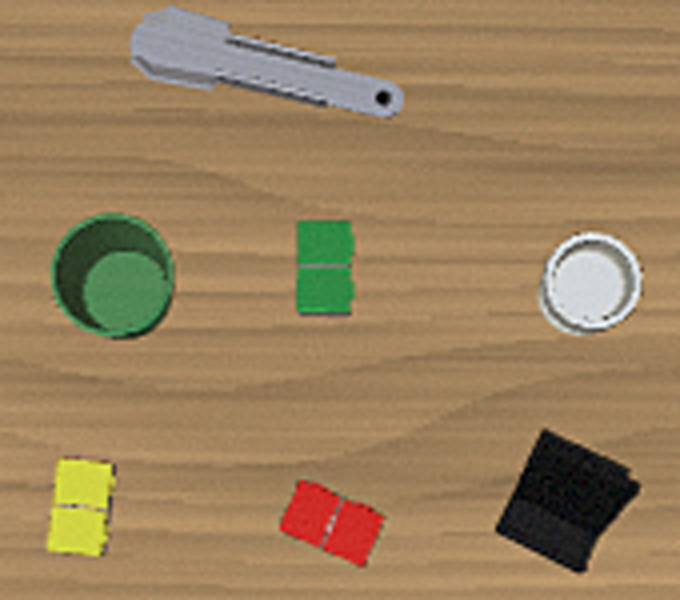

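View pics/sidez.png

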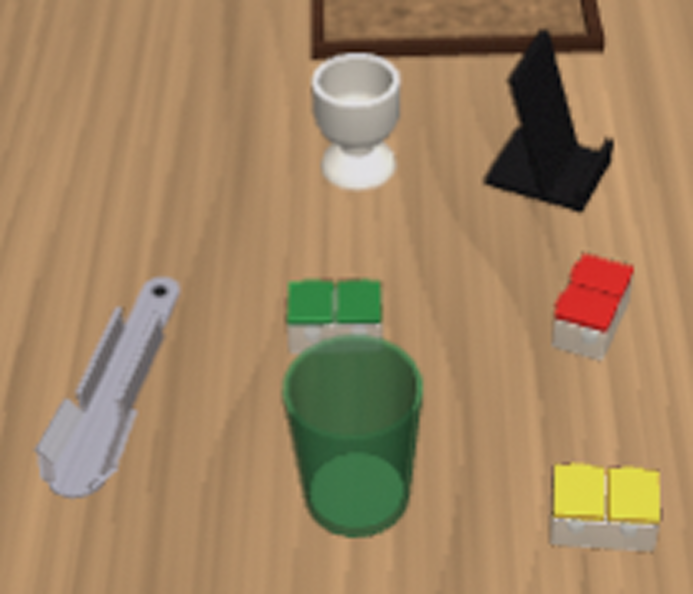

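The zooms show the shoehorn's blade at the left and its handle hole at the right. The stand's lip faces the lower left, and the lids have small tabs. I'll refine the masks for the remaining things.

```bash
python3 - <<'E'
from h import *
for n in("top","side"):
    c=dict(np.load(f"{n}0.npz")); H=hsv(c); h,s,v=H[...,0],H[...,1],H[...,2]; W=cloud(c); X,Y,Z=W[...,0],W[...,1],W[...,2]
    I=c["image"].astype(int); wk=(X>0.3)&(X<0.75)&(abs(Y)<0.25)
    def show(name,m,z,box=None):
        b=blob(m,box)[0]; P=onplane(c,b,z); print(n,name,rect(P),"area",cv2.contourArea(b),"px",b.reshape(-1,2).mean(0).round()); return b
    g=(I[...,1]>I[...,0]*1.6)&(I[...,1]>I[...,2]*1.5)&wk
    show("grn",g&(Y<.06)&(Z<.035),.026)
    t=show("tumb",g&(Z>.06) if n=="side" else g&(Y>.06),.078)
    w=(s<70)&(v>120)&wk&(Y<-.05)&(X<.62)&(X>.5)
    for nm,m in(("cup rim Z>.052",w&(Z>.052)),("cup all",w)):
        b=show(nm,m,.062)
    # cup: mean XY from cloud of bowl
    m=w&(Z>.058); print(n,"cup rim cloud box",[np.percentile(X[m],[2,98]).mean().round(4),np.percentile(Y[m],[2,98]).mean().round(4)],m.sum())
    st=(v<60)&(s<120)&wk&(Y<-.05)&(Y>-.18)&(X<.5)&(X>.4)
    b=show("stand",st,.0)
    Q=W[st]; 
    top=Q[Q[:,2]>.07]; print("stand Z>.07",rect(top),len(top)); pl=Q[(Q[:,2]>.05)&(Q[:,2]<.07)]; print("stand .05-.07",rect(pl),len(pl)); lo=Q[Q[:,2]<.02]; print("base",rect(lo),len(lo))
    sh=(abs(I[...,0]-I[...,2])<40)&(I[...,2]>I[...,0]-10)&wk&(X>.6)&(Y>-.06)&(Y<.16)&(Z<.03)
    b=show("shoe",sh,.003)
    Q=W[sh&(Z>.013)]; print("shoe Z>.013",rect(Q),len(Q))
    M=np.zeros(Z.shape,np.uint8); cv2.drawContours(M,[b],-1,1,-1)
    hole=(M>0)&(v<70)&(Y<.03) 
    if hole.any():
        uv=np.argwhere(hole)[:,::-1]; print("darkpx",len(uv),onplane(c,[uv.mean(0)],.003).round(4))
E
```

```text
top grn [556.3   9.3  27.   20.9 -89.4] area 123.5 px [321. 242.]
top tumb [555.8 114.2  57.8  57.4   0.6] area 681.0 px [268. 238.]
top cup rim Z>.052 [ 558.  -125.8   47.6   47.3   76.4] area 424.0 px [388. 240.]
top cup all [ 555.9 -123.7   54.7   46.7  -44.7] area 474.5 px [387. 241.]
top cup rim cloud box [np.float64(0.5582), np.float64(-0.1254)] 147
top stand [ 447.7 -120.4   59.1   58.   -25.9] area 645.5 px [380. 295.]
stand Z>.07 [ 462.2 -122.1   49.1    9.    64.2] 104
stand .05-.07 [ 456.1 -118.9   48.1    7.6   65.1] 82
base [ 449.3 -115.4   59.    48.8  -25. ] 315
top shoe [675.7  41.6 148.3  40.4  73.7] area 806.5 px [305. 187.]
shoe Z>.013 [681.   53.3  95.1  38.3  79.2] 120
darkpx 13 [[ 0.6678 -0.0021  0.003 ]]
side grn [582.4   9.1  28.2  21.7  89.1] area 139.5 px [299. 247.]
side tumb [558.2 138.5  55.7  35.8   1.2] area 284.0 px [312. 286.]
side cup rim Z>.052 [ 561.1 -121.4   59.5   47.5   89.5] area 417.5 px [312. 181.]
side cup all [560.8 -93.2 115.8  49.4  88.9] area 847.0 px [313. 191.]
side cup rim cloud box [np.float64(0.5601), np.float64(-0.126)] 198
side stand [ 440.2 -172.7  166.7   67.8   78.5] area 913.0 px [371. 195.]
stand Z>.07 [ 464.1 -122.1   50.2    8.8   66. ] 117
stand .05-.07 [ 458.9 -118.6   49.9    9.    61.7] 148
base [ 451.6 -115.    59.    51.   -24.4] 494
side shoe [686.2  39.6 149.5  40.7  80.7] area 1104.5 px [238. 272.]
shoe Z>.013 [683.7  51.5  89.7  39.6  79.9] 168
darkpx 5 [[ 0.6646 -0.0232  0.003 ]]
```

```bash
python3 - <<'E'
from h import *
pts={"top":[(335.4,194.1),(272.5,180.1)],"side":[(252.8,242.8),(226.5,304.6)]}
for n in("top","side"):
    c=dict(np.load(f"{n}0.npz")); H=hsv(c); h,s,v=H[...,0],H[...,1],H[...,2]; W=cloud(c); X,Y,Z=W[...,0],W[...,1],W[...,2]
    I=c["image"].astype(int); wk=(X>0.3)&(X<0.75)&(abs(Y)<0.25)
    P=onplane(c,pts[n],.003)*1000; d=P[1]-P[0]; print(n,P.round(1),np.linalg.norm(d),np.degrees(np.arctan2(d[1],d[0])))
    sh=(abs(I[...,0]-I[...,2])<40)&(I[...,2]>I[...,0]-10)&wk&(X>.6)&(Y>-.06)&(Y<.16)&(Z<.03)
    Q=W[sh][:,:2]*1000; m=Q.mean(0); w,V=np.linalg.eigh(np.cov((Q-m).T)); a=np.degrees(np.arctan2(V[1,1],V[0,1]))%180; L=(Q-m)@V[:,1]; print("pca",m.round(1),a.round(1),"span",np.percentile(L,[.5,99.5]), "mid",(m+V[:,1]*np.percentile(L,[.5,99.5]).mean()).round(1))
    g=((I[...,1]>I[...,0]*1.6)&(I[...,1]>I[...,2]*1.5)&wk&(Y<.045)&(Z<.035)&(Z>.015)).astype(np.uint8)
    g=cv2.morphologyEx(g,cv2.MORPH_CLOSE,np.ones((5,5)))
    b=blob(g)[0]; print("grn",rect(onplane(c,b,.026)),cv2.contourArea(b))
    y=((s>150)&(v>90)&(h>24)&(h<35)&wk).astype(np.uint8); y=cv2.morphologyEx(y,cv2.MORPH_CLOSE,np.ones((5,5)))
    print("yel",rect(onplane(c,blob(y)[0],.026)))
E
```

```text
top [[662.8 -21.5   3. ]
 [691.8 113.7   3. ]] 138.27566629090552 77.88816212278907
pca [679.4  49.6] 76.5 span [-81.27448839  63.35445141] mid [677.4  40.9]
grn [5.689e+02 9.500e+00 4.610e+01 2.700e+01 5.000e-01] 268.0
yel [443.3 131.8  46.8  29.5  -5.6]
side [[665.3 -22.7   3. ]
 [693.1 113.3   3. ]] 138.85567282989638 78.45807016875557
pca [683.5  54.8] 76.1 span [-86.0440411   58.83133875] mid [680.2  41.6]
grn [570.9   9.3  44.8  28.2  -0.9] 300.5
yel [445.7 132.8  46.5  30.8  -7. ]
```

Measured poses in mm, averaging the two views:

| Thing | x, y | Yaw |
|---|---|---|
| Shoehorn | 677, 40.5 | 77.5° |
| Egg cup | 559, -125.5 | round |
| Red case | 438, 4 | 66.5° |
| Phone stand | 450.4, -115.2 | -25° |
| Green case | 570, 9.4 | 0° |
| Morning tray | 500.3, -304.2 | 1.6° |
| Night tray | 505.5, 305.4 | -6° |

I'll take them in the order asked, shoehorn first.

```bash
cat > r.py <<'E'
import numpy as np, cv2
from bench import ctrl
def q(deg):
    a=np.radians(deg)/2; return np.array([np.cos(a),np.sin(a),0,0])
def best(p,deg):
    c=[]
    s=ctrl.sense()["qpos"]
    for d in(deg,deg+180,deg-180):
        j=ctrl.inverse_kinematics(np.array(p),q(d))
        if j is not None: c.append((np.abs(np.array(j)-s).max(),d,j))
    c.sort(key=lambda t:t[0]); return c[0][1]
def st(msg):
    s=ctrl.sense(); print(msg,"t",round(s["clock"],2),"tcp",s["tool_pos"].round(4),"F",s["ft_force"].round(1),"gap",round(s["finger_gap"],4))
def pick(x,y,deg,z,op,zt=.16,close=0.0):
    ctrl.grip(op)
    d=best([x,y,zt],deg); ctrl.reach(np.array([x,y,zt]),q(d)); st("above")
    ctrl.move_linear(np.array([x,y,z+.03]),max_speed=.2)
    hit=ctrl.move_linear(np.array([x,y,z]),max_speed=.06,force_limit=15); st(f"down hit={hit}")
    if hit: return False
    ctrl.grip(close); st("gripped")
    ctrl.move_linear(np.array([x,y,z+.02]),max_speed=.08); ctrl.move_linear(np.array([x,y,zt]),max_speed=.2); st("lifted")
def place(x,y,deg,z,op,zt=.16,over=.003,fl=4):
    d=best([x,y,zt],deg); ctrl.reach(np.array([x,y,zt]),q(d)); st("over")
    ctrl.move_linear(np.array([x,y,z+.015]),max_speed=.2)
    ctrl.sleep(.2)
    hit=ctrl.move_linear(np.array([x,y,z-over]),max_speed=.02,force_limit=fl); st(f"set hit={hit} (expected z {z:.4f})")
    ctrl.grip(op); st("open")
    ctrl.move_linear(np.array([x,y,z+.03]),max_speed=.08); ctrl.move_linear(np.array([x,y,zt]),max_speed=.2); st("clear")
def loc(tray,x,y):
    cx,cy,a={"m":(.5003,-.3042,1.6),"n":(.5055,.3054,-6.)}[tray]; r=np.radians(a)
    return cx+x*np.cos(r)-y*np.sin(r), cy+x*np.sin(r)+y*np.cos(r), a
def snap(tag):
    for n in("top","side"):
        c=ctrl.camera(n); np.savez(f"{n}_{tag}.npz",**c); cv2.imwrite(f"pics/{n}_{tag}.png",c["image"][:,:,::-1])
E
python3 - <<'E'
from r import *
pick(.677,.0405,77.5,.008,.060)
snap("lift1")
E
```

```text
above t 3.15 tcp [0.6771 0.0393 0.1601] F [ 0.4 -0.6  0.3] gap 0.0603
down hit=False t 4.56 tcp [0.6768 0.0405 0.0077] F [-0.4 -0.4 -0.9] gap 0.0601
gripped t 5.16 tcp [0.677  0.0405 0.008 ] F [-0.2 -0.7  0.1] gap 0.0001
lifted t 6.37 tcp [0.6763 0.0405 0.1586] F [-0.6 -0.2 -0.6] gap 0.0006
```

```bash
python3 - <<'E'
import cv2,numpy as np
a=cv2.imread("pics/top_lift1.png")[120:300,220:420]; b=cv2.imread("pics/side_lift1.png")[100:320,150:370]
cv2.imwrite("pics/c1.png",np.hstack([cv2.resize(a,(400,360)),cv2.resize(b,(360,360))]))
E
```

```text
(no output)
```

View pics/c1.png

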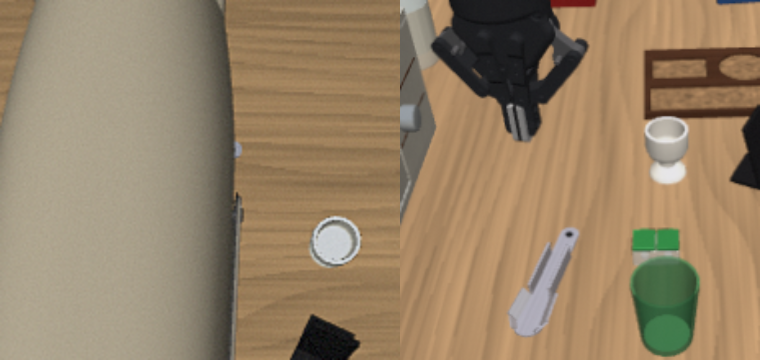

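The gripper came up empty, and the shoehorn lies where it was. I'll check where the fingertips appear against the reported TCP.

```bash
python3 - <<'E'
from h import *
c=dict(np.load("side_lift1.npz")); 
p,_=cv2.projectPoints(np.array([[.6763,.0405,.1586],[.677,.0405,.01]]),cv2.Rodrigues(c["R"])[0],c["t"],c["mtx"],c["dist_coeffs"]); print(p)
W=cloud(c); print(W[175:184:4,210:232:4].round(3))
c0=dict(np.load("side0.npz"));W0=cloud(c0)
d=np.abs(c["image"].astype(int)-c0["image"]).sum(2)[225:320,205:270]; print((d>60).sum())
from bench import ctrl; s=ctrl.sense(); print(s["tool_pos"],s["qpos"],s["eef_rot"])
img=c["image"].copy(); cv2.circle(img,tuple(int(v) for v in p[0,0]),3,(255,0,0),-1); cv2.imwrite("pics/c2.png",cv2.resize(img[60:320,120:340,::-1],None,fx=2.3,fy=2.3))
E
```

```text
[[[228.71742846 197.11457244]]

 [[241.4876924  266.86534724]]]
[[[ 0.776 -0.226  0.001]
  [ 0.69   0.045  0.202]
  [ 0.683  0.049  0.204]
  [ 0.677  0.052  0.207]
  [ 0.671  0.052  0.207]
  [ 0.667  0.05   0.205]]

 [[ 0.773 -0.212  0.001]
  [ 0.765 -0.211  0.002]
  [ 0.684  0.05   0.199]
  [ 0.678  0.052  0.2  ]
  [ 0.672  0.052  0.2  ]
  [ 0.668  0.049  0.197]]

 [[ 0.771 -0.2    0.   ]
  [ 0.763 -0.201 -0.001]
  [ 0.755 -0.201 -0.001]
  [ 0.679  0.051  0.192]
  [ 0.674  0.051  0.192]
  [ 0.669  0.05   0.191]]]
0
[0.67576533 0.04058732 0.15773343] [-5.84864204e-02  5.35157800e-01  2.65801426e-01  1.30512176e+00
  5.67720177e-05  1.73047541e+00] [ 0.77988299  0.62592262 -0.00134685 -0.00125528]
```

View pics/c2.png

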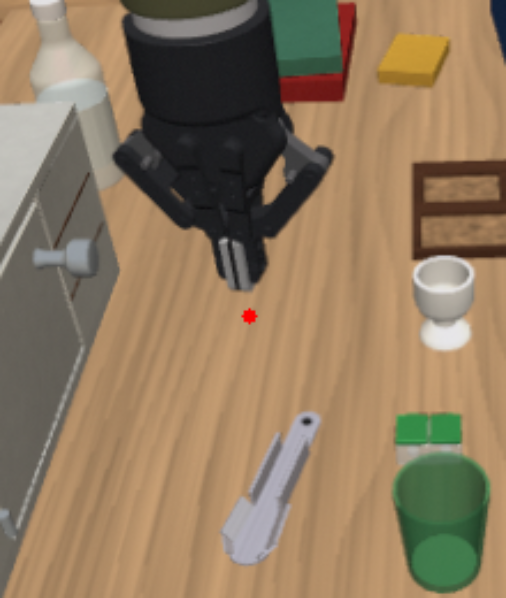

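The visible fingertips sit well above the projected TCP, with tip depth around z 0.19 against a reported 0.158. I'll measure that offset properly from the cloud.

```bash
python3 - <<'E'
from h import *
from bench import ctrl
for g in (0.0,):
    c=ctrl.camera("side"); W=cloud(c); s=ctrl.sense()
    m=(W[...,2]>.1)&(W[...,2]<.4)&(abs(W[...,0]-.677)<.06)&(abs(W[...,1]-.0405)<.08)
    Q=W[m]; 
    for lo in np.arange(.15,.25,.01):
        k=Q[(Q[:,2]>=lo)&(Q[:,2]<lo+.01)]
        if len(k): print(round(lo,3),len(k),"x",k[:,0].min().round(3),k[:,0].max().round(3),"y",k[:,1].min().round(3),k[:,1].max().round(3))
    print(np.sort(Q[:,2])[:10].round(4), s["tool_pos"].round(4))
    rr=np.argwhere(m); print("lowest row",rr[:,0].max(), rr[rr[:,0]==rr[:,0].max()][:,1])
E
```

```text
0.18 28 x 0.67 0.684 y 0.045 0.052
0.19 119 x 0.66 0.691 y 0.036 0.054
0.2 132 x 0.661 0.691 y 0.036 0.054
0.21 135 x 0.661 0.691 y 0.038 0.053
0.22 133 x 0.653 0.705 y 0.039 0.057
0.23 370 x 0.642 0.713 y 0.023 0.061
0.24 352 x 0.634 0.721 y 0.023 0.062
[0.1832 0.1837 0.1845 0.1848 0.1855 0.1858 0.1866 0.1866 0.1867 0.1868] [0.6758 0.0405 0.1578]
lowest row 187 [228 229]
```

The shut tips are about 26 mm higher than the reported TCP, while x and y agree. To confirm, I'll touch bare table gently with the fingers shut.

```bash
python3 - <<'E'
from r import *
ctrl.move_linear(np.array([.625,-.06,.14]),max_speed=.25); st("a")
ctrl.move_linear(np.array([.625,-.06,.03]),max_speed=.2); ctrl.sleep(.2); st("b")
h=ctrl.move_linear(np.array([.625,-.06,-.035]),max_speed=.03,force_limit=4); st(h)
ctrl.move_linear(np.array([.625,-.06,.05]),max_speed=.2); st("up")
E
```

```text
a t 7.12 tcp [ 0.6248 -0.0602  0.1397] F [0.1 0.9 0.1] gap -0.0002
b t 8.03 tcp [ 0.6265 -0.0602  0.0318] F [ 0.2 -0.4 -1.2] gap -0.0003
True t 9.66 tcp [ 0.6249 -0.06   -0.0253] F [-1.3  0.6  5.8] gap 0.0001
up t 10.19 tcp [ 0.6251 -0.06    0.05  ] F [-0.4 -0.2  0.5] gap 0.0
```

Contact came at TCP z = -0.025, so the real tips are 25 mm behind the reported TCP. I'll subtract 25 mm from every z target and keep the force guards on.

```bash
python3 - <<'E'
from r import *
pick(.677,.0405,77.5,-.017,.060,zt=.13)
snap("lift2")
import cv2
b=cv2.imread("pics/side_lift2.png")[60:320,120:400]
cv2.imwrite("pics/c3.png",cv2.resize(b,None,fx=2.3,fy=2.3))
E
```

```text
above t 11.4 tcp [0.6769 0.0408 0.1298] F [-0.7  0.2 -0.6] gap 0.0598
down hit=False t 12.78 tcp [ 0.6768  0.0406 -0.0173] F [0.8 0.7 0.3] gap 0.0598
gripped t 13.21 tcp [ 0.6777  0.0404 -0.0162] F [-0.9 -0.5  2.7] gap 0.022
lifted t 14.39 tcp [0.6762 0.0405 0.1286] F [-0.5 -0.7 -0.8] gap 0.022
```

View pics/c3.png

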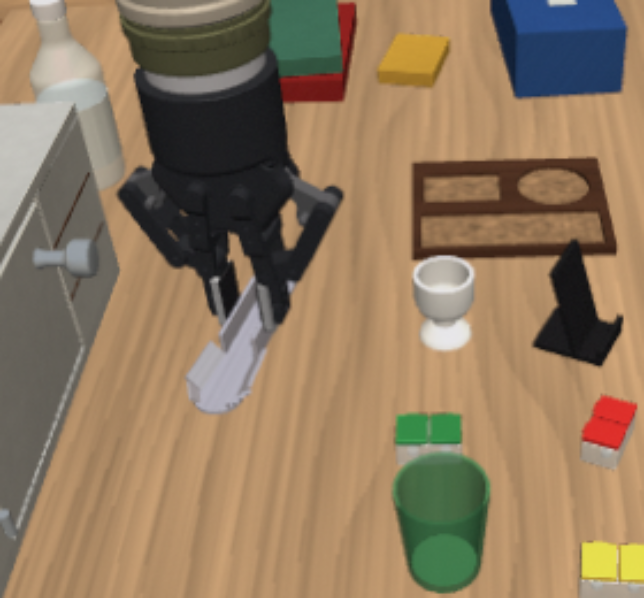

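The shoehorn is held level by its channel, with a gap of 22 mm. Placing it in the long pocket.

```bash
python3 - <<'E'
from r import *
x,y,a=loc("m",0,.040); print(x,y)
place(x,y,a,-.0125,.045,zt=.13)
ctrl.move_linear(np.array([x-.02,y+.15,.13]),max_speed=.25)
snap("p1")
b=cv2.imread("pics/side_p1.png")[90:220,250:450]; a=cv2.imread("pics/top_p1.png")[210:340,400:540]
cv2.imwrite("pics/c4.png",np.hstack([cv2.resize(a,(390,362)),cv2.resize(b,(400,362))]))
E
```

```text
0.4991831344510572 -0.26421559539838585
over t 15.82 tcp [ 0.4998 -0.2637  0.1299] F [-0.5 -0.2  0.3] gap 0.0218
set hit=True (expected z -0.0125) t 17.5 tcp [ 0.4989 -0.2641 -0.0123] F [ 0.  -0.5  4.3] gap 0.0217
open t 17.85 tcp [ 0.4981 -0.2635 -0.0131] F [ 1.   0.3 -0.4] gap 0.0449
clear t 19.1 tcp [ 0.4986 -0.2638  0.1288] F [-0.6  0.1  0.4] gap 0.0449
```

View pics/c4.png

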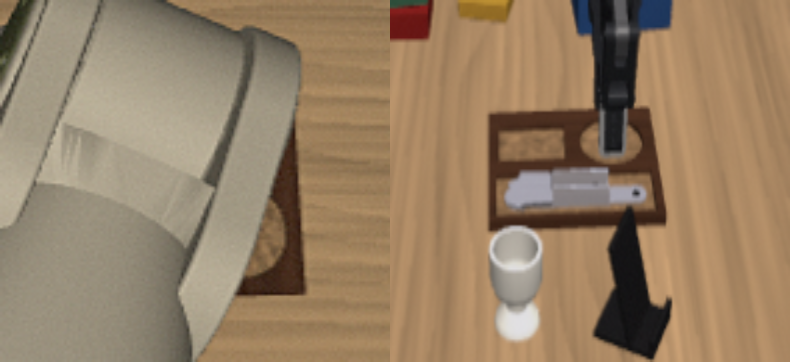

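The side view shows the shoehorn lying flat in the long pocket, blade left and hole right, and contact came at the expected height. Egg cup next.

```bash
python3 - <<'E'
from r import *
pick(.559,-.1255,0,.004,.075,zt=.13)
snap("lift3")
b=cv2.imread("pics/side_lift3.png")[60:320,180:460]
cv2.imwrite("pics/c5.png",cv2.resize(b,None,fx=2.2,fy=2.2))
E
```

```text
above t 20.77 tcp [ 0.5595 -0.1255  0.1294] F [-1.   0.7  0. ] gap 0.0749
down hit=False t 22.06 tcp [ 0.5588 -0.1254  0.0037] F [ 0.4 -0.   1.2] gap 0.0753
gripped t 22.43 tcp [ 0.5597 -0.1258  0.0048] F [ 0.4 -0.5  3.3] gap 0.0473
lifted t 23.51 tcp [ 0.5583 -0.1253  0.1288] F [ 0.1  0.1 -0.4] gap 0.047
```

View pics/c5.png

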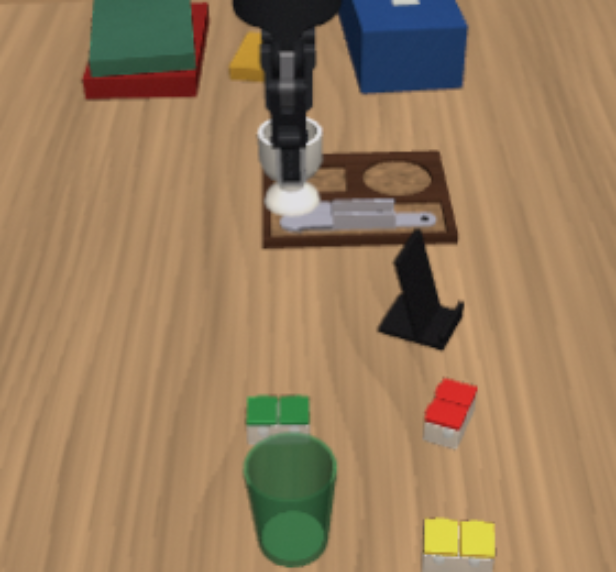

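The cup is held upright. Placing it in the round pocket.

```bash
python3 - <<'E'
from r import *
x,y,a=loc("m",-.044,-.030); print(x,y)
place(x,y,a,.0085,.070,zt=.13)
d=best([.4382,.0039,.13],66.5); ctrl.reach(np.array([.4382,.0039,.13]),q(d))
snap("p2")
b=cv2.imread("pics/side_p2.png")[90:220,250:450]; a=cv2.imread("pics/top_p2.png")[210:340,400:540]
cv2.imwrite("pics/c6.png",np.hstack([cv2.resize(a,(390,362)),cv2.resize(b,(400,362))]))
E
```

```text
0.4571548040999315 -0.3354168555550477
over t 24.53 tcp [ 0.4573 -0.3345  0.1295] F [ 0.2 -0.7 -0.7] gap 0.0475
set hit=True (expected z 0.0085) t 26.12 tcp [ 0.4569 -0.3353  0.0087] F [0.5 0.6 4.3] gap 0.0472
open t 26.47 tcp [ 0.4561 -0.3345  0.0078] F [-0.1  0.   0.3] gap 0.07
clear t 27.61 tcp [ 0.4567 -0.335   0.129 ] F [-0.5  0.5 -1.3] gap 0.07
```

View pics/c6.png

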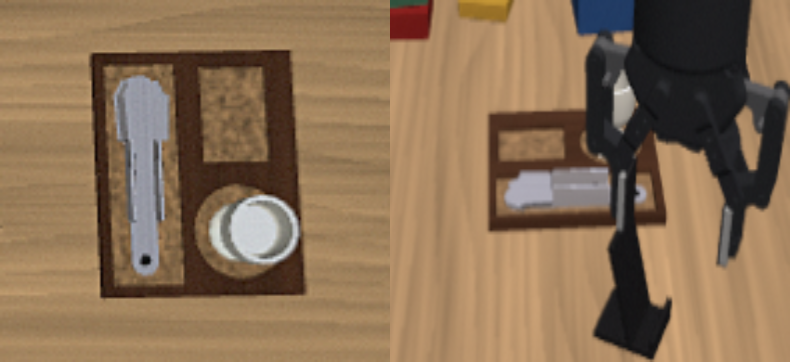

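The shoehorn and cup both sit inside their pockets. Red case next.

```bash
python3 - <<'E'
from r import *
pick(.4382,.0039,66.5,-.016,.055,zt=.13)
snap("lift4")
x,y,a=loc("m",.044,-.030); print(x,y)
d=best([x,y,.13],a); ctrl.reach(np.array([x,y,.13]),q(d)); st("over"); snap("o4")
b=cv2.imread("pics/side_lift4.png")[60:320,250:530]; c=cv2.imread("pics/side_o4.png")[20:220,250:430]
cv2.imwrite("pics/c7.png",np.hstack([cv2.resize(b,(430,400)),cv2.resize(c,(360,400))]))
E
```

```text
above t 29.54 tcp [0.4382 0.0039 0.13  ] F [ 0.1 -0.8  0.5] gap 0.0553
down hit=False t 30.93 tcp [ 0.4379  0.0039 -0.0163] F [-0.4 -0.2 -0.6] gap 0.0553
gripped t 31.28 tcp [ 0.4388  0.0038 -0.0155] F [-0.7 -0.2  4.3] gap 0.0268
lifted t 32.47 tcp [0.4374 0.004  0.1289] F [ 0.3  1.2 -1.5] gap 0.027
0.5451204942234826 -0.3329597513473736
over t 33.89 tcp [ 0.545  -0.3316  0.1299] F [ 0.4  0.9 -0. ] gap 0.0264
```

View pics/c7.png

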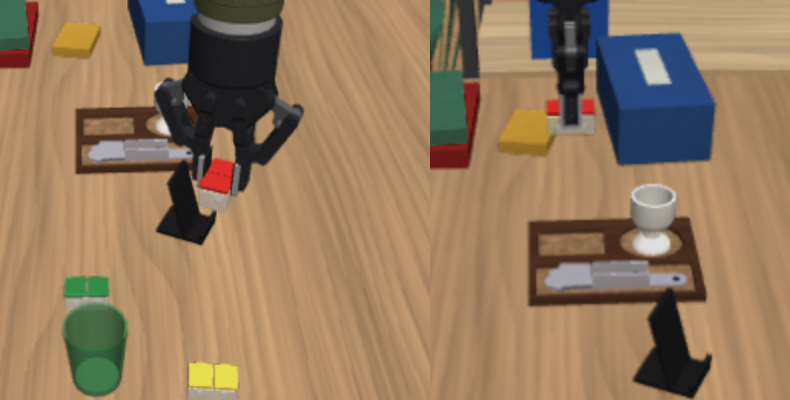

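The red case is held level, lids up. Placing it.

```bash
python3 - <<'E'
from r import *
x,y,a=loc("m",.044,-.030)
place(x,y,a,-.0115,.050,zt=.13)
d=best([.4,.05,.15],-25); ctrl.reach(np.array([.40,.05,.15]),q(d))
snap("p3")
from h import *
for n in("top","side"):
    c=dict(np.load(f"{n}_p3.npz")); H=hsv(c); W=cloud(c); X,Y,Z=W[...,0],W[...,1],W[...,2];v=H[...,2];s=H[...,1]
    m=(v<60)&(s<120)&(Y<-.05)&(Y>-.18)&(X<.5)&(X>.4)&(Z<.02); print(n,"stand base",rect(W[m]),m.sum())
b=cv2.imread("pics/side_p3.png")[90:220,250:450]; a=cv2.imread("pics/top_p3.png")[200:340,340:540]
cv2.imwrite("pics/c8.png",np.hstack([cv2.resize(a,(400,280)),cv2.resize(b,(400,280))]))
E
```

```text
over t 34.24 tcp [ 0.5454 -0.3322  0.1304] F [ 0.5 -1.1 -0.2] gap 0.0264
set hit=True (expected z -0.0115) t 35.93 tcp [ 0.5449 -0.3328 -0.0114] F [-0.6  0.2  4.4] gap 0.0267
open t 36.28 tcp [ 0.5441 -0.3321 -0.0125] F [-0.3 -0.1 -0.7] gap 0.0499
clear t 37.52 tcp [ 0.5445 -0.3325  0.1287] F [ 0.5  0.  -0.1] gap 0.0501
top stand base [ 449.8 -116.    60.3   48.8  -25. ] 315
side stand base [ 451.7 -114.6   58.9   50.   -25.2] 492
```

View pics/c8.png

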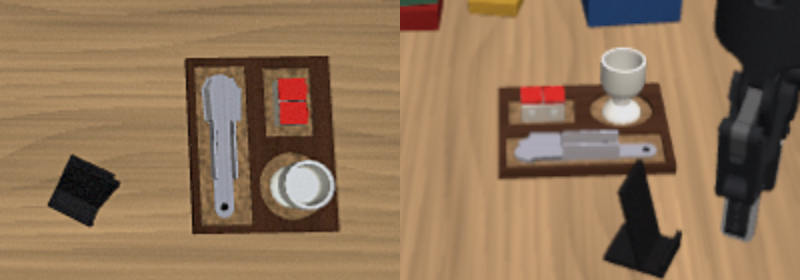

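The morning kit is complete. For the stand I'll grip the back plate at tool yaw 155° and place at 174°, which keeps the same facing.

```bash
python3 - <<'E'
from r import *
best0=best([.4596,-.1195,.15],-25); print(best0)
pick(.4596,-.1195,-25,.013,.080,zt=.15)
snap("lift5")
b=cv2.imread("pics/side_lift5.png")[60:320,250:530]; c=cv2.imread("pics/top_lift5.png")[180:340,300:480]
cv2.imwrite("pics/c9.png",np.hstack([cv2.resize(b,(430,400)),cv2.resize(c,(360,400))]))
E
```

```text
155
above t 40.59 tcp [ 0.459  -0.1192  0.1497] F [-0.4  0.2  0.1] gap 0.0801
down hit=False t 41.92 tcp [ 0.4594 -0.1195  0.0127] F [-0.  -0.3  0.4] gap 0.0798
gripped t 42.32 tcp [ 0.46   -0.1198  0.0135] F [-0.7 -0.4  3.9] gap 0.0492
lifted t 43.45 tcp [ 0.4589 -0.1192  0.1488] F [ 0.2 -0.1 -1.4] gap 0.049
```

View pics/c9.png

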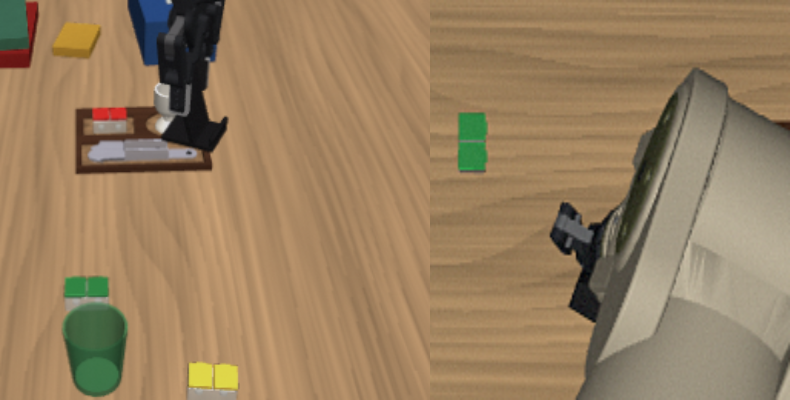

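The stand is held level. Placing it.

```bash
python3 - <<'E'
from r import *
x,y,a=loc("n",-.033,0); print(x,y,best([x,y,.15],a))
assert best([x,y,.15],a)==174
d=174
ctrl.reach(np.array([x,y,.15]),q(d)); st("over"); snap("o5")
b=cv2.imread("pics/side_o5.png")[200:480,200:480]
cv2.imwrite("pics/c10.png",cv2.resize(b,None,fx=2,fy=2))
place(x,y,a,.0175,.075,zt=.15)
d=best([.5700,.0094,.15],0); ctrl.reach(np.array([.5700,.0094,.15]),q(d)); st("over green")
snap("p5")
b=cv2.imread("pics/side_p5.png")[340:480,240:460]; c=cv2.imread("pics/top_p5.png")[200:330,130:280]
cv2.imwrite("pics/c11.png",np.hstack([cv2.resize(b,(440,280)),cv2.resize(c,(323,280))]))
E
```

```text
0.4726807774528469 0.3088494392878326 174.0
over t 45.12 tcp [0.4731 0.3079 0.1499] F [ 0.6 -0.7 -2. ] gap 0.0494
over t 45.48 tcp [0.473  0.3083 0.1501] F [ 0.1  0.6 -1.5] gap 0.0492
set hit=True (expected z 0.0175) t 47.12 tcp [0.4724 0.3087 0.0176] F [ 0.  -0.6  4.3] gap 0.0489
open t 47.5 tcp [0.4714 0.3082 0.0165] F [-0.6  0.2 -0.1] gap 0.0748
clear t 48.7 tcp [0.4721 0.3086 0.1488] F [ 0.3  0.2 -0.1] gap 0.0751
over green t 49.9 tcp [0.5695 0.0103 0.1495] F [-0.9  0.5  0.4] gap 0.0753
```

View pics/c11.png

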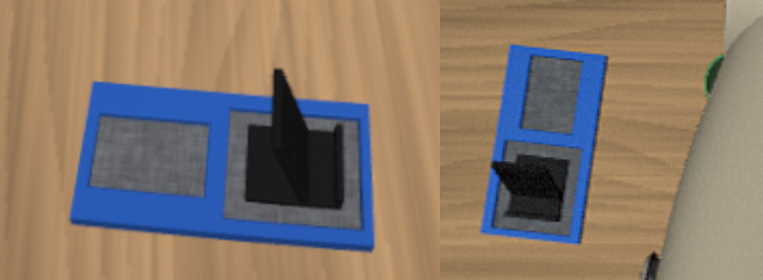

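The stand is upright and centred in the large pocket. Green case now, with a narrow opening to stay well clear of the tumbler.

```bash
python3 - <<'E'
from r import *
pick(.570,.0094,0,-.016,.050,zt=.15)
x,y,a=loc("n",.048,0); print(x,y)
place(x,y,a,-.0115,.050,zt=.15)
j=ctrl.sense()["qpos"]; ctrl.reach(np.array([.193,-.542,.2]),q(19.6)); st("home")
snap("end")
E
```

```text
above t 50.62 tcp [0.57   0.0093 0.15  ] F [0.4 1.6 1.1] gap 0.0499
down hit=False t 52.1 tcp [ 0.5698  0.0094 -0.0163] F [-0.2 -0.3 -0.2] gap 0.05
gripped t 52.42 tcp [ 0.5706  0.0093 -0.0154] F [-0.5 -0.2  1.8] gap 0.0267
lifted t 53.71 tcp [0.5691 0.0095 0.1486] F [-0.2  0.5 -1.3] gap 0.0264
0.5532370509776771 0.30038263376315266
over t 54.83 tcp [0.5533 0.2994 0.1495] F [ 0.7  0.6 -0.5] gap 0.0267
set hit=True (expected z -0.0115) t 56.62 tcp [ 0.5529  0.3003 -0.0114] F [-0.4 -0.1  4.5] gap 0.0266
open t 56.98 tcp [ 0.552   0.2999 -0.0125] F [0.5 0.5 0.1] gap 0.05
clear t 58.32 tcp [0.5525 0.3001 0.1486] F [-0.2 -0.3 -1. ] gap 0.05
home t 61.52 tcp [ 0.1937 -0.5417  0.2   ] F [ 0.1 -0.4  0.2] gap 0.0501
```

View pics/top_end.png

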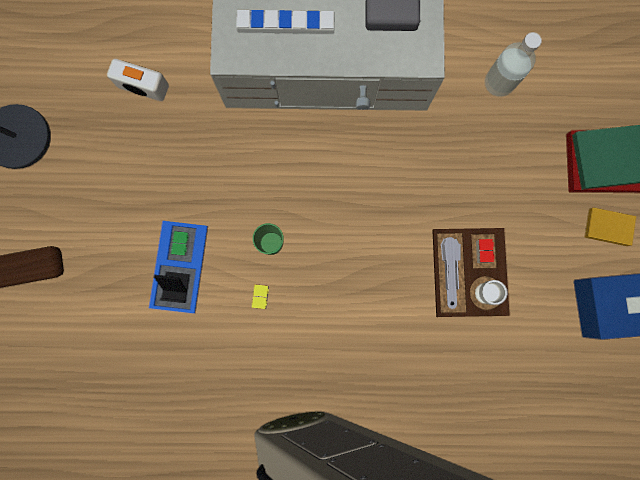

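View pics/side_end.png

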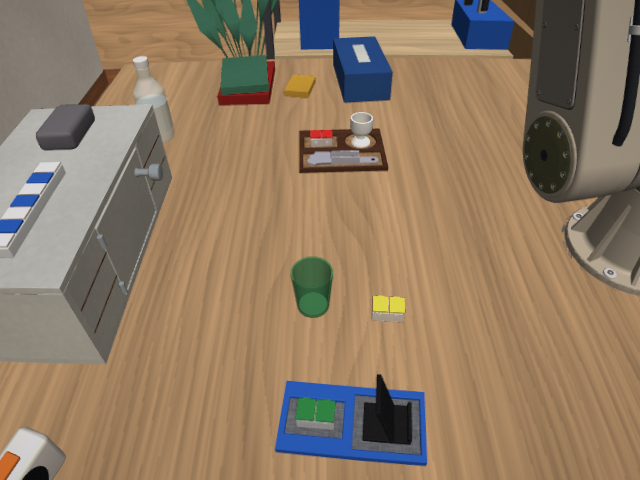

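Both end pictures show all five things in their pockets: top view green (180,243), stand (172,286), shoehorn (451,272), red (486,250), cup (490,292). A quick numeric check before handing in.

```bash
python3 - <<'E'
from h import *
from r import loc
for n in("top","side"):
    c=dict(np.load(f"{n}_end.npz")); c0=dict(np.load(f"{n}0.npz")); H=hsv(c); h,s,v=H[...,0],H[...,1],H[...,2]; W=cloud(c); X,Y,Z=W[...,0],W[...,1],W[...,2]; I=c["image"].astype(int)
    d=np.abs(I-c0["image"]).sum(2)
    for nm,b in {"top":{"tumb":(250,220,287,258),"yel":(248,282,272,312)},"side":{"tumb":(288,256,336,320),"yel":(368,292,410,324)}}[n].items():
        print(n,nm,"changed px",(d[b[1]:b[3],b[0]:b[2]]>60).sum())
    def rep(nm,m,z,t):
        m=cv2.morphologyEx(m.astype(np.uint8),cv2.MORPH_CLOSE,np.ones((5,5))); b=blob(m)[0]; print(n,nm,rect(onplane(c,b,z)),"Z",np.median(Z[m>0]).round(4),"pocket",np.round(np.array(t[:2])*1000,1))
    rep("red",(s>150)&(v>90)&((h<6)|(h>174))&(Y<-.2)&(Y>-.4)&(X<.62)&(X>.4)&(Z<.06),.030,loc("m",.044,-.03))
    rep("grn",(I[...,1]>I[...,0]*1.6)&(I[...,1]>I[...,2]*1.5)&(Y>.2)&(Y<.4)&(X<.65)&(Z<.06),.030,loc("n",.048,0))
    rep("cup rim",(s<70)&(v>120)&(Y<-.28)&(Y>-.4)&(X<.52)&(X>.4)&(Z>.055),.066,loc("m",-.044,-.03))
    m=(s<60)&(v>110)&(Y<-.22)&(Y>-.30)&(X>.4)&(X<.6)&(Z<.04); rep("shoe",m,.008,loc("m",0,.04))
    m=(v<60)&(s<120)&(Y>.25)&(Y<.36)&(X>.4)&(X<.53)
    print(n,"stand base",rect(W[m&(Z>.006)&(Z<.02)]),"top z",np.percentile(Z[m],99).round(4),"pocket",np.round(np.array(loc("n",-.043,0)[:2])*1000,1))
E
```

```text
top tumb changed px 0
top yel changed px 0
top red [ 542.9 -332.7   45.6   29.4    0.6] Z 0.0304 pocket [ 545.1 -333. ]
top grn [550.9 299.4  47.2  29.6  -5.4] Z 0.031 pocket [553.2 300.4]
top cup rim [ 456.1 -334.6   47.3   47.3  -73. ] Z 0.0658 pocket [ 457.2 -335.4]
top shoe [ 497.8 -263.6  148.7   40.    -1.1] Z 0.0084 pocket [ 499.2 -264.2]
top stand base [462.2 311.8  59.5  56.8  -4.6] top z 0.0873 pocket [462.7 309.9]
side tumb changed px 20
side yel changed px 0
side red [ 544.7 -332.2   48.7   28.6   -1.5] Z 0.0305 pocket [ 545.1 -333. ]
side grn [553.2 299.7  47.   29.   -5.6] Z 0.0307 pocket [553.2 300.4]
side cup rim [ 459.  -327.    66.8   46.9   85.3] Z 0.062 pocket [ 457.2 -335.4]
side shoe [ 501.1 -274.5  148.3   51.6    3.4] Z 0.0109 pocket [ 499.2 -264.2]
side stand base [463.8 309.3  59.5  51.2  -6.6] top z 0.0861 pocket [462.7 309.9]
```

```bash
python3 -c "
from bench import ctrl
print(ctrl.finish_job(), ctrl.sense()['clock'])"
```

```text
the job is handed in; nothing more can be done
the job is handed in; nothing more can be done
```

Both kits are made up and handed in, at about 61.5 s on the robot clock. The order was shoehorn, egg cup, red case, phone stand, green case, each set down under a force guard that stopped within 0.3 mm of the expected floor height.

- **First grasp:** the first try at the shoehorn closed on nothing and touched nothing. A light touch on the bare table showed the real fingertips 25 mm above the reported TCP. I corrected every height for that, and the remaining grasps all worked first time.
- **Last checks:** in the top view all five things lie within about 2.5 mm of their pocket centres and at the right heights. The side view agrees for both cases and the stand.
- **Disagreements:**
  - The side view gave the cup rim about 8 mm and the shoehorn about 10 mm off in y. Its outlines there also take in their visible sides, so I went by the top view.
  - The two cameras differ by about 2 mm in x throughout.
- **Left in place:** the yellow case's pixels are unchanged in both views, and the tumbler's in the top view. The 20 changed pixels at the tumbler in the side view are probably the green case, now gone from behind the glass.

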